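Tip the pestle out of the swing-stand crock

ROBOT

A 6-joint arm with a two-finger parallel gripper is mounted at the origin on the work surface. World frame = base frame: x ahead of the robot, y to its left, z up, the work surface at z = 0. Lengths are in mm, angles in rad, forces in N, time in s.
With the tool pointing down it reaches from about 400 to 825 mm from the base axis. Payload 7 kg.
Tool frame: the origin (TCP) lies at the very end of the fingers, on their centre line; the grasp point (between the pads) lies r.tcp_to_grasp behind it (r.tcp_to_grasp is the distance from the TCP to the grasp point, in mm); z points along the fingers, y is the direction in which the jaws open and shut (so a half turn about z gives the same grasp; the last joint's range is limited). The gripper opens to 88 mm and grips with 3 to 60 N. Pads are 19 mm wide; open, the fingers measure 130 mm over their backs; the gripper's body (78 mm by 193 mm) begins 47 mm behind the grasp point.
Start: joints at [1.44, 0.359, 0.012, 0, -1.224, -0.288], TCP at [274.504, 616.638, 226.561] pointing down, gripper open.
Joint ranges: [-3.07, 3.07], [-1.43, 2.12], [-1.02, 1.25], [-3.03, 1.67], [-3.05, -0], [-3.03, 3.03]. Speed limits (rad/s): [2.39, 2.39, 3.01, 3.14, 3.14, 3.14].

INTERFACE

Orientations are given as a unit quaternion [x, y, z, w].
In Python, from workcell import r, snapshot, camera_model gives the robot as it stands.
- The arm moves only by the tool drive_tool, never from a script. Its argument "plan" is a list of rows, each a list of 7 numbers: the opening in per cent of the stroke, from 0 (shut) to 100 (fully open), then the shift along the tool's x, y, z in mm, then the turn, a rotation vector about the tool's x, y, z in units of 6 degrees (1.0 is 6 degrees). In form: [[claw, tx, ty, tz, rx, ry, rz], ...]. A call has exactly 8 rows; each row is the pose to reach, as a shift and turn from the pose measured when the call began, along the tool's axes at that moment; what a row does not reach only later rows make up. A row lasts 1/10 s, in which the tool goes at most 50 mm and 8.59 degrees, less where a joint would pass 70% of its speed; a pose out of reach is approached as far as the arm can. A call with a gripper value outside its range is refused whole. The fingers move at their own pace and stop on an object; "newtons" is the grip in N (left out, the last holds). Time passes only in rows, so rows that repeat a pose let the fingers close, or fill a call up. It gives the time, the measured TCP pose, the force and the opening at its end, in the units of the state.
- r.state(): the state, without advancing time (a new reading comes with each control period).
- snapshot(name): name is "side" or "top" or "wrist"; returns the picture (400x640x3 uint8, red, green, blue); there is no depth.
- camera_model(name): a dict with "camera_matrix" (3x3 intrinsics, pixels), "rvec" (rotation vector, rad) and "tvec" (3), from world to camera coordinates, as OpenCV has them; the wrist camera has in their place "hand_eye" (4x4, takes a point from camera to tool coordinates, whose origin is the TCP and whose axes are the flange's). Camera axes: x right, y down, z forward; pixel columns grow to the right and rows downward; lengths in mm; the calibration is good to about 2 mm. A picture is of the moment at which its call begins: read the wrist's pose just before it. camera_model takes no time and is no camera call.
- r.finish_job(): hands the job in, once; it reports no verdict.
The state is a dict: "clock": time; "joints": joint angles; "qd": joint speeds; "effort": joint torques, N m; "tool_pos": TCP position; "tcp_rot": TCP orientation; "contact_force": force on the tool from outside, world axes, zero at the start; "torque": the same for the moment, N m; "gripper_width": opening from 0.0 (shut) to 1.0 (fully open).
Only numpy, scipy, OpenCV 4.12 (cv2) and the standard library are available. Lean on these libraries where they do the work, as an engineer would, in place of code of your own. Each camera call takes 0.05 s, during which the arm holds its last target. There are 200 camera calls.

TASK

The wooden pestle has sunk out of reach at the bottom of the blue crock. Swing the blue crock over by its yellow side handle until the pestle slides out into the red tray in front of it, then swing the crock back fully upright and let go; leave the cream crock as it stands.

Things in the scene. Friction and masses are not known exactly. Their poses are not given: they have to be found in the camera images.
- blue_pivot (a point): Middle of the blue crock's level pivot, 165 mm above the counter, between two steel posts (182 mm high) of a fixed stand. The crock: a tall narrow cobalt-blue pot, 62 mm outside, 54 mm inside, 220 mm tall, its rim 90 mm above the pivot when upright. This point turns with the crock: y along the pivot axis, to the handle side; when upright x is level, the way it pours, z up.
- blue_grip (a point): Centre of the blue crock's handle: a yellow free-spinning round sleeve, 16 mm thick, 60 mm long, level, parallel to the pivot, on a crank arm beside the crock. It turns with the crock; in blue_pivot's axes it lies at x -75, y +98, z +30 mm (81 mm circle, over the top, ending 75 mm in front of the pivot). Crank arm 37 to 47 mm inward of it; outer end of the sleeve free.
- blue_crock (a joint): Tilt of the blue crock, rad: 0 upright against its stop, growing as its mouth swings towards the tray, 1.57 level, 2.4 at the far stop, mouth steeply down. Stiff pivot (0.25 N m): it stays where it is left and takes 3 to 6 N at the handle. The pestle slides out only near the far stop.
- pestle_mid (a point): Centre of a pale wooden pestle, 100 mm long, 33 mm at the thick end, tapering to 16 mm, loose in the blue crock with its top about 110 mm below the rim.
- blue_tray: Fixed red plastic tray in front of the blue crock, 240 x 160 mm, 40 mm high, 4 mm walls and floor. Origin at the centre of its underside, x along the long side, in the pouring direction, z up. An identical tray stands before the cream crock.
- cream_crock (a joint): Tilt of a cream-coloured crock of the same form in an identical stand, with a steel muddler inside, rad, 0 upright. Not to be tipped. The two stands may change places.
Not all that is in view belongs to the job. Of the things that look like the part that bears cream_crock, take the one that is farthest to the robot's left at the start. Several things look just like the part that bears blue_pivot: the one meant starts farthest to the robot's left.

How it is judged:
By the outcome, as a careful person would: the job done as asked, in the order asked, and still so for the second after the job is handed in, with the robot touching nothing.
It also fails if it takes over 54 s, if anything falls off the work surface, if the arm or the gripper's body presses on something with over 40 N, if the wrist force passes 120 N, or if a joint passes its speed limit or range.

## Working session

There is one attempt and no reset: what is moved stays moved. The work goes in short steps, Python scripts to look and compute and a tool call to move; the robot and the scene stay as the last step left them, time stands still between calls to the robot, and variables do not carry over. Pictures are saved under pics/ and viewed, about 8 in all and at most 12, crops included, and the job is handed in when it is done.

Besides the shell and the picture viewer there is one more tool, called after "Request:" as a command line: name --pt "numbers of a row" for each row, then --argument value for the rest. drive_tool: Moves the arm, as the interface text tells. Its arguments: {"type":"object","properties":{"plan":{"type":"array"},"newtons":{"type":"number"}},"required":["plan"]}

```bash
mkdir -p pics; ls; python3 - <<'E'
from workcell import r,snapshot,camera_model
import cv2
print(r.state(), r.tcp_to_grasp)
for n in("top","side"):
    cv2.imwrite(f"pics/{n}0.png",snapshot(n)[:,:,::-1]); print(n,camera_model(n))
print(camera_model("wrist"))
E
```

```text
pics
{'clock': 0.0, 'joints': array([ 1.44011368e+00,  3.59376984e-01,  1.10925967e-02, -3.35829383e-04,
       -1.22407070e+00, -2.88079610e-01]), 'qd': array([ 0.00198829, -0.00078262,  0.00023892, -0.001485  ,  0.00044988,
        0.00083337]), 'effort': array([ 1.87517021e-04, -5.82708442e+01,  2.93043888e+01,  6.99652523e+00,
        6.87154839e-03, -1.69074842e-04]), 'tool_pos': array([274.32237049, 616.23872522, 225.64633574]), 'tcp_rot': array([ 9.78147541e-01, -2.07910452e-01, -9.61164402e-05,  7.89377375e-04]), 'contact_force': array([ 0.37859916, -0.53731506,  0.30962779]), 'torque': array([-0.01809746, -0.04145008, -0.03472945]), 'gripper_width': 1.0000170895659748} 18.8
top {'camera_matrix': array([[448.94776292,   0.        , 318.11596925],
       [  0.        , 448.94776292, 197.92449881],
       [  0.        ,   0.        ,   1.        ]]), 'rvec': array([ 2.21246557, -2.1488131 ,  0.08934032]), 'tvec': array([-136.34193181,  521.70658748, 1441.91212358])}
side {'camera_matrix': array([[456.98186823,   0.        , 317.32880794],
       [  0.        , 456.98186823, 206.44773944],
       [  0.        ,   0.        ,   1.        ]]), 'rvec': array([ 2.04943916, -0.86303838,  0.4207309 ]), 'tvec': array([-448.25279949,  264.89918739,  958.32975654])}
{'camera_matrix': array([[292.73249081,   0.        , 321.90005422],
       [  0.        , 292.73249081, 201.21515093],
       [  0.        ,   0.        ,   1.        ]]), 'hand_eye': array([[ 7.19355248e-04, -9.56660376e-01, -2.91205096e-01,
         7.79576126e+01],
       [ 9.99999319e-01,  4.20598511e-04,  1.08852775e-03,
         1.17980230e-01],
       [-9.18870936e-04, -2.91205681e-01,  9.56660027e-01,
        -1.58200053e+02],
       [ 0.00000000e+00,  0.00000000e+00,  0.00000000e+00,
         1.00000000e+00]])}
```

View pics/top0.png

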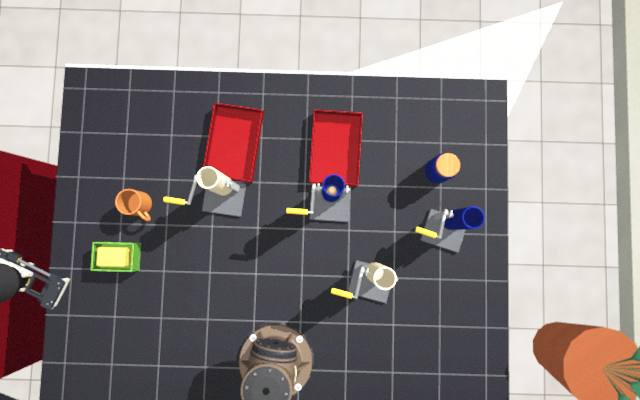

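View pics/side0.png

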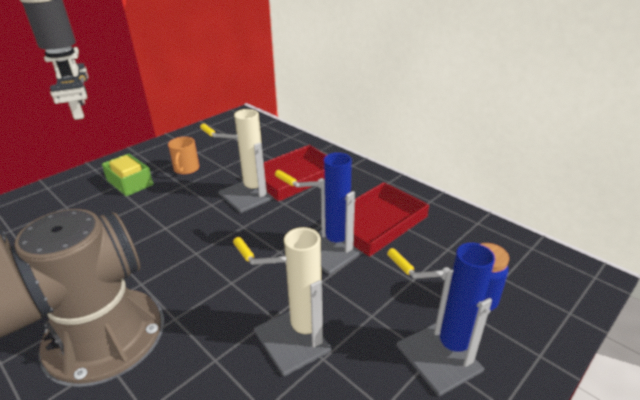

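The top view shows the target blue crock (leftmost blue) at about (333,188), its yellow handle at (297,211) and its tray at (335,150). In the side view the same handle is at (286,178). Next I triangulate.

```bash
cat > h.py <<'E'
import numpy as np,cv2
from workcell import r,snapshot,camera_model
from scipy.spatial.transform import Rotation as R
def cam(n,s=None):
    m=camera_model(n);K=m["camera_matrix"]
    if n!="wrist": Rw=cv2.Rodrigues(m["rvec"])[0];t=m["tvec"]
    else:
        T=np.eye(4);T[:3,:3]=R.from_quat(s["tcp_rot"]).as_matrix();T[:3,3]=s["tool_pos"]
        W=np.linalg.inv(T@m["hand_eye"]);Rw=W[:3,:3];t=W[:3,3]
    return K,Rw,t
def tri(c1,p1,c2,p2):
    P=[c[0]@np.c_[c[1],c[2]] for c in(c1,c2)]
    X=cv2.triangulatePoints(P[0],P[1],np.float64(p1),np.float64(p2));return X[:3,0]/X[3,0]
def plane(c,p,z):
    d=c[1].T@np.linalg.inv(c[0])@np.r_[p,1];o=-c[1].T@c[2];return o+d*(z-o[2])/d[2]
def proj(c,X): return cv2.projectPoints(np.float64([X]),c[1],c[2],c[0],None)[0].ravel()
def yellow(img):
    h=cv2.cvtColor(img,cv2.COLOR_RGB2HSV);return cv2.inRange(h,(22,150,120),(35,255,255))
def blobs(m,a=20):
    out=[]
    for c in cv2.findContours(m,cv2.RETR_EXTERNAL,cv2.CHAIN_APPROX_NONE)[0]:
        if cv2.contourArea(c)<a: continue
        q=c[:,0].astype(float);mm=cv2.moments(c);ce=np.r_[mm["m10"],mm["m01"]]/mm["m00"]
        u=np.linalg.svd(q-q.mean(0))[2][0];s=(q-ce)@u
        out.append((ce,ce+u*s.min(),ce+u*s.max(),cv2.contourArea(c),cv2.minAreaRect(c)))
    return out
E
python3 - <<'E'
from h import *
im={n:cv2.imread(f"pics/{n}0.png")[:,:,::-1].copy() for n in("top","side")}
C={n:cam(n) for n in im}
def near(n,p): return min(blobs(yellow(im[n])),key=lambda b:np.hypot(*(b[0]-p)))
for name,pt,ps in(("blue",(297,211),(286,178)),("cream",(175,200),(207,130))):
    a,b=near("top",pt),near("side",ps)
    print(name,a[:4],b[:4])
    X=tri(C["top"],a[0],C["side"],b[0]);print(" mid",X,"reproj",proj(C["top"],X)-a[0],proj(C["side"],X)-b[0])
    l=sorted(a[1:3],key=lambda q:q[0]);k=sorted(b[1:3],key=lambda q:q[0])
    E=[tri(C["top"],l[i],C["side"],k[i]) for i in(0,1)];print(" ends",E,np.linalg.norm(E[0]-E[1]),np.degrees(np.arctan2(*(E[0]-E[1])[[1,0]])))
h=cv2.cvtColor(im["top"],cv2.COLOR_RGB2HSV)
red=cv2.inRange(h,(0,150,60),(6,255,255))|cv2.inRange(h,(174,150,60),(180,255,255))
for b in blobs(red,1000):
    if b[0][0]>150:
        P=[plane(C["top"],p,40) for p in cv2.boxPoints(b[4])];print("tray",b[4],np.round(P))
bl=cv2.inRange(h,(105,120,50),(130,255,255))
for b in blobs(bl,100): print("blue top",b[0],b[3:],plane(C["top"],b[0],255))
hs=cv2.cvtColor(im["side"],cv2.COLOR_RGB2HSV)
for b in blobs(cv2.inRange(hs,(105,120,50),(130,255,255)),300): print("blue side",b[0],b[3:])
E
```

```text
blue (array([295.89333333, 212.80666667]), array([285.65941692, 211.27371012]), array([306.93109099, 214.46003202]), 25.0) (array([284.75589226, 176.82828283]), array([276.04325417, 171.92317039]), array([293.89040374, 181.97090501]), 99.0)
 mid [468.43591155 -60.21707538 197.42101254] reproj [ 0.51072878 -0.58353795] [-0.90020204  0.06428467]
 ends [array([470.43049796, -29.5806141 , 197.42607287]), array([465.68421914, -92.88115939, 198.52933968])] 63.487820834521514 85.71198264295614
cream (array([172.91056911, 201.98373984]), array([162.67452971, 199.19436189]), array([183.7448929 , 204.93615363]), 20.5) (array([206.46268657, 128.70646766]), array([200.56641827, 124.62662001]), array([212.63284808, 132.97583224]), 67.0)
 mid [488.67618918 292.92838055 197.77138642] reproj [ 0.30665188 -0.43845502] [-0.51665725  0.01755722]
 ends [array([493.14579896, 323.84708396, 198.91408389]), array([483.56463982, 260.10700534, 197.35041819])] 64.47512142399857 81.45152333752607
tray ((335.51007080078125, 147.10415649414062), (50.01911926269531, 73.75582885742188), 3.945185899734497) [[ 574.  
[... 302 characters left out ...]
463.8835144042969, 217.43711853027344), (22.295162200927734, 40.503631591796875), 87.39744567871094)) [ 462.31559825 -525.98196899  255.        ]
blue top [332.48156509 187.61813394] (443.0, ((333.0, 188.0), (26.0, 22.0), 90.0)) [ 536.0660127  -159.57997648  255.        ]
blue top [433.33656958 172.19029126] (257.5, ((436.9117736816406, 171.14706420898438), (26.690378189086914, 23.622522354125977), 57.528804779052734)) [ 586.85097518 -435.80190551  255.        ]
blue side [469.44095456 292.70091556] (3932.0, ((474.8790283203125, 298.3301696777344), (54.98725128173828, 110.3907241821289), 10.660347938537598))
blue side [336.59531502 192.99290971] (1857.0, ((337.5, 196.5), (89.0, 27.0), 90.0))
```

```bash
python3 - <<'E'
import cv2,numpy as np
a=cv2.imread("pics/top0.png")[90:240,150:390];b=cv2.imread("pics/side0.png")[90:270,180:440]
a=cv2.resize(a,(800,500),interpolation=cv2.INTER_CUBIC)
cv2.imwrite("pics/tc.png",a)
E
```

```text
(no output)
```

View pics/tc.png

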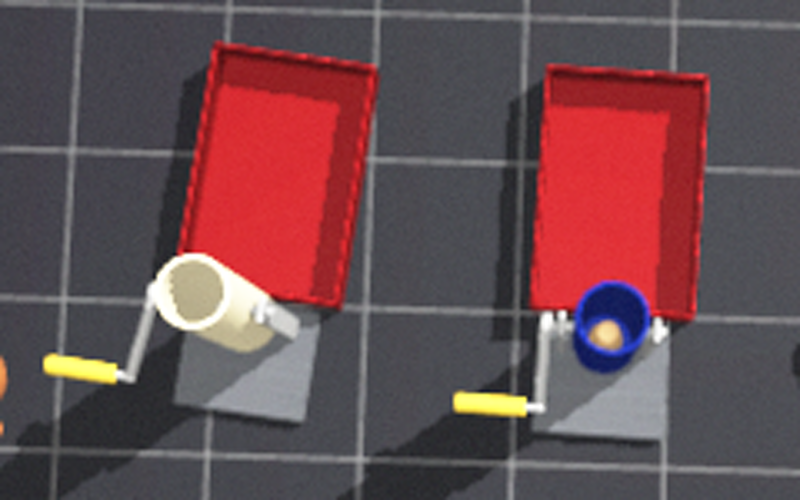

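The view agrees with the masks. The blue sleeve sits at about (468,-60,197), which fits the expected 195, and the tray centre is near (692,-172). The rim centre (536,-160) matches the pivot I get from grip plus offset. I'll rise first, then swing above the handle with the jaws along the pour direction.

```bash
cat >> h.py <<'E'
def go(p,yaw_jaw=-2.5,s=None):
    """print shift (tool axes, mm) and turn (6 deg units) to TCP p, tool down, tool y opposite the jaw yaw"""
    s=s or r.state();A=R.from_quat(s["tcp_rot"]);a=np.radians(yaw_jaw)
    y=-np.r_[np.cos(a),np.sin(a),0];z=np.r_[0,0,-1.];T=R.from_matrix(np.c_[np.cross(y,z),y,z])
    print(s["clock"],s["tool_pos"].round(1),"shift",A.inv().apply(np.r_[p]-s["tool_pos"]).round(1),"turn",(np.degrees((A.inv()*T).as_rotvec())/6).round(2))
E
python3 -c "
from h import *
go([350,350,330],-2.5+34);go([468,-60,320])"
```

```text
0.1 [274.3 616.3 225.7] shift [ 177.5  212.6 -103.9] turn [ 0.01 -0.01  5.75]
0.1 [274.3 616.3 225.7] shift [452.  539.2 -93.4] turn [ 1.000e-02 -1.000e-02  1.142e+01]
```

Request:
drive_tool --pt "100 0 0 -50 0 0 0" --pt "100 10 15 -90 0 0 1" --pt "100 40 45 -105 0 0 2" --pt "100 70 80 -105 0 0 3" --pt "100 100 115 -105 0 0 4" --pt "100 130 150 -105 0 0 4.8" --pt "100 160 190 -105 0 0 5.8" --pt "100 180 215 -105 0 0 5.8"

```text
clock: 0.9
tool_pos: [351.4, 343.7, 331.2]
tcp_rot: [0.87, -0.493, 0.0, 0.001]
contact_force: [0.5, 0.0, -0.4]
gripper_width: 0.998
```

```bash
python3 -c "
from h import *
go([468,-60,320])"
```

```text
0.9 [351.4 343.7 331.2] shift [406.2 107.7  11.6] turn [ 0.01 -0.01  5.58]
```

Request:
drive_tool --pt "100 45 12 0 0 0 0.7" --pt "100 92 24 0 0 0 1.4" --pt "100 139 37 0 0 0 2.1" --pt "100 186 49 0 0 0 2.8" --pt "100 233 62 0 0 0 3.5" --pt "100 280 74 0 0 0 4.2" --pt "100 327 87 5 0 0 4.9" --pt "100 370 98 10 0 0 5.58"

```text
clock: 1.7
tool_pos: [457.5, -26.1, 321.6]
tcp_rot: [-0.69, 0.724, -0.0, -0.0]
contact_force: [0.8, 1.2, -0.3]
gripper_width: 1.001
```

```bash
python3 - <<'E'
from h import *
s=r.state();im=snapshot("wrist");np.savez("w1.npz",im=im,**{k:s[k] for k in("tcp_rot","tool_pos")})
cv2.imwrite("pics/w1.png",im[:,:,::-1]);c=cam("wrist",s)
print(s["tool_pos"],proj(c,[468,-60,197]))
for b in blobs(yellow(im)): print(b[:4],plane(c,b[0],197))
go([468,-60,320])
E
```

```text
[457.54748333 -26.1383081  321.64269292] [308.37134829 161.39644357]
(array([302.90552229, 155.79557552]), array([301.59035508, 120.75266272]), array([304.15288385, 189.03179243]), 1002.0) [472.94004798 -65.65513947 197.        ]
(array([557.32143975,  12.26071987]), array([545.31952247,  25.22186711]), array([570.67142725,  -2.15623949]), 532.5) [ 250.05612129 -176.53377384  197.        ]
1.75 [458.1 -30.7 320.4] shift [ 28.7 -11.5   0.4] turn [ 0.02 -0.03 -0.1 ]
```

View pics/w1.png

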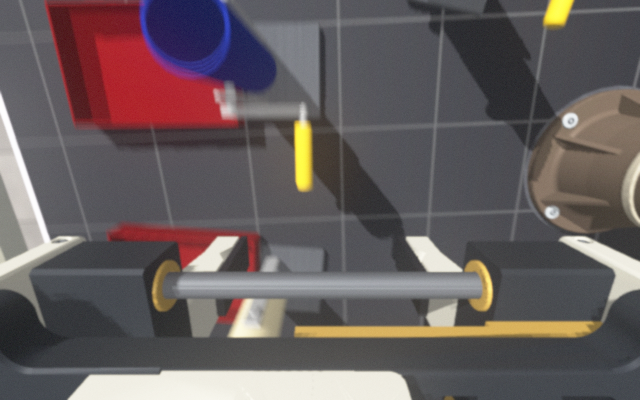

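The wrist view shows the sleeve at (303,156) with its free end at (304,189). The arm was still moving when it was taken, so I'll go to the hover, settle and measure from there.

Request:
drive_tool --pt "100 20 -8 0 0 0 -0.1" --pt "100 28 -12 0 0 0 -0.1" --pt "100 28 -12 0 0 0 -0.1" --pt "100 28 -12 0 0 0 -0.1" --pt "100 28 -12 0 0 0 -0.1" --pt "100 28 -12 0 0 0 -0.1" --pt "100 28 -12 0 0 0 -0.1" --pt "100 28 -12 0 0 0 -0.1"

```text
clock: 2.55
tool_pos: [468.5, -58.8, 320.5]
tcp_rot: [-0.692, 0.722, -0.0, -0.002]
contact_force: [-0.5, -0.3, 0.5]
gripper_width: 0.997
```

```bash
python3 - <<'E'
from h import *
s=r.state();im=snapshot("wrist");c=cam("wrist",s)
print(s["tool_pos"],s["qd"].round(3))
b=max(blobs(yellow(im)),key=lambda b:b[3]*(abs(b[0][0]-310)<80));print(b[:4])
E=[plane(c,p,197) for p in b[:3]];print(np.round(E,1),np.degrees(np.arctan2(*(E[2]-E[1])[[1,0]])))
a=cam("side");t=cam("top")
for q,n in(((284.756,176.828),a),((295.893,212.807),t)): print("tri",tri(c,b[0],n,q))
np.savez("w2.npz",p=b[0],e=b[1:3],rot=s["tcp_rot"],pos=s["tool_pos"])
go([470,-58,176])
E
```

```text
[468.47709099 -58.82670976 320.53365409] [-0.006  0.001  0.     0.001  0.001  0.   ]
(array([316.85999254, 191.76249068]), array([316.81142065, 162.01010309]), array([316.90936732, 222.00667811]), 894.0)
[[472.  -62.4 197. ]
 [470.6 -92.1 197. ]
 [473.5 -30.3 197. ]] 87.38215765441682
tri [471.02827295 -61.30321836 196.79945607]
tri [469.07436818 -57.74919224 178.02015825]
2.6 [468.5 -58.9 320.5] shift [ -1.4  -1.8 144.5] turn [ 0.02 -0.03  0.  ]
```

The sleeve centre is at (471.5,-62,197), with its axis at 87.4°. That agrees in two view pairs: the settled wrist view with the side view, and top with side. I'll descend with the TCP at z 178 and the grip 5 mm outward of centre.

Request:
drive_tool --pt "100 -2 -3 35 0 0 0" --pt "100 -2.5 -3 75 0 0 0" --pt "100 -2.5 -3 110 0 0 0" --pt "100 -2.5 -3 130 0 0 0" --pt "100 -2.5 -3 142 0 0 0" --pt "100 -2.5 -3 142 0 0 0" --pt "100 -2.5 -3 142 0 0 0" --pt "100 -2.5 -3 142 0 0 0" --newtons 35

```text
clock: 3.4
tool_pos: [472.2, -56.8, 179.8]
tcp_rot: [-0.692, 0.722, -0.001, -0.001]
contact_force: [0.1, -0.8, -0.1]
gripper_width: 0.995
```

Request:
drive_tool --pt "10 0 0 0 0 0 0" --pt "10 0 0 0 0 0 0" --pt "10 0 0 0 0 0 0" --pt "10 0 0 0 0 0 0" --pt "10 0 0 0 0 0 0" --pt "10 0 0 0 0 0 0" --pt "10 0 0 0 0 0 0" --pt "10 0 0 0 0 0 0"

```text
clock: 4.2
tool_pos: [472.2, -56.8, 179.8]
tcp_rot: [-0.692, 0.722, -0.001, -0.001]
contact_force: [-0.2, 0.5, 1.1]
gripper_width: 0.333
```

```bash
cat > arc.py <<'E'
from h import *
import sys
# rows of tool-frame shifts along the handle circle, angles given as tilt (deg), yaw of pour -2.6
t0,*ts=map(float,sys.argv[1:]);s=r.state();A=R.from_quat(s["tcp_rot"]);a=np.radians(-2.6)
f=lambda t:81*np.array([np.cos(np.radians(158.2-t)),np.sin(np.radians(158.2-t))])
print(s["clock"],s["tool_pos"].round(1),s["contact_force"].round(1),s["gripper_width"])
for t in ts:
    d=f(t)-f(t0);print(t,A.inv().apply([d[0]*np.cos(a),d[0]*np.sin(a),d[1]]).round(1))
E
python3 arc.py 0 4 10 18 27 36 45 54 63
```

```text
4.2 [472.2 -56.8 179.8] [-0.2  0.5  1.1] 0.3329284991636011
4.0 [ 0.  -2.3 -5.2]
10.0 [  0.   -6.4 -12.6]
18.0 [  0.1 -13.  -21.8]
27.0 [  0.1 -21.9 -30.9]
36.0 [  0.2 -32.  -38.5]
45.0 [  0.2 -43.3 -44.4]
54.0 [  0.3 -55.3 -48.4]
63.0 [  0.3 -67.9 -50.6]
```

Request:
drive_tool --pt "5 0 0 0 0 0 0" --pt "5 0 0 0 0 0 0" --pt "5 0 0 0 0 0 0" --pt "5 0 0 0 0 0 0" --pt "5 0 0 0 0 0 0" --pt "5 0 0 0 0 0 0" --pt "5 0 0 0 0 0 0" --pt "5 0 0 0 0 0 0"

```text
clock: 5.0
tool_pos: [473.2, -56.8, 180.2]
tcp_rot: [-0.692, 0.722, -0.002, -0.0]
contact_force: [5.5, -1.1, -2.3]
gripper_width: 0.17
```

The opening is 0.17 (15 mm), so the sleeve is held. Now I swing along the circle.

Request:
drive_tool --pt "5 0 -1.2 -2.6 0 0 0" --pt "5 0 -3.5 -7.6 0 0 0" --pt "5 0 -6.4 -12.6 0 0 0" --pt "5 0 -13 -21.8 0 0 0" --pt "5 0 -21.9 -30.9 0 0 0" --pt "5 0 -32 -38.5 0 0 0" --pt "5 0 -43.3 -44.4 0 0 0" --pt "5 0 -43.3 -44.4 0 0 0"

```text
clock: 5.8
tool_pos: [517.1, -58.5, 224.7]
tcp_rot: [-0.692, 0.722, -0.001, -0.001]
contact_force: [4.4, -0.7, -5.6]
gripper_width: 0.173
```

```bash
python3 arc.py 44 50 58 67 76 85 94 ; python3 - <<'E'
from h import *
im=snapshot("side");cv2.imwrite("pics/s2.png",cv2.resize(im[90:290,180:480,::-1],None,fx=2,fy=2))
E
```

```text
5.8 [517.1 -58.5 224.7] [ 4.4 -0.7 -5.6] 0.17255963978325614
50.0 [ 0.  -7.9 -3.1]
58.0 [  0.1 -18.9  -5.8]
67.0 [  0.1 -31.5  -7.1]
76.0 [  0.1 -44.2  -6.3]
85.0 [  0.1 -56.6  -3.6]
94.0 [  0.1 -68.5   1. ]
```

View pics/s2.png

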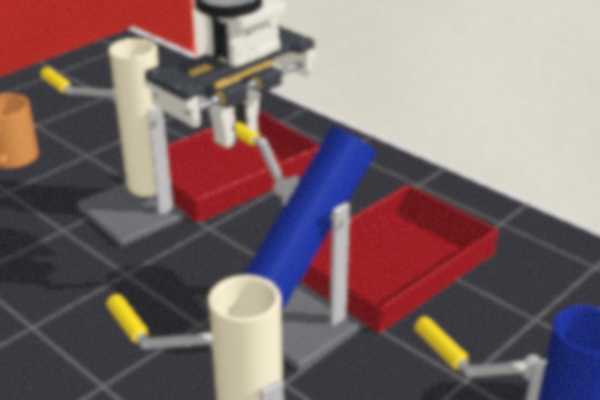

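The picture shows the crock tilted about 45°, with the sleeve between the fingers near (245,132). I'll carry on.

Request:
drive_tool --pt "5 0 -7.9 -3.1 0 0 0" --pt "5 0 -18.9 -5.8 0 0 0" --pt "5 0 -31.5 -7 0 0 0" --pt "5 0 -44.2 -6.3 0 0 0" --pt "5 0 -56.6 -3.6 0 0 0" --pt "5 0 -68.5 1 0 0 0" --pt "5 0 -68.5 1 0 0 0" --pt "5 0 -68.5 1 0 0 0"

```text
clock: 6.65
tool_pos: [584.8, -61.3, 222.3]
tcp_rot: [-0.692, 0.722, -0.0, -0.001]
contact_force: [-5.7, 2.5, -12.5]
gripper_width: 0.17
```

```bash
python3 arc.py 94 100 107 114 121 128 134 137.5
```

```text
6.65 [584.8 -61.3 222.3] [ -5.7   2.5 -12.5] 0.16956751836006725
100.0 [ 0.  -7.4  4.1]
107.0 [  0.  -15.5   9.8]
114.0 [  0.  -22.8  16.4]
121.0 [ -0.  -29.3  23.9]
128.0 [ -0.  -34.8  32.1]
134.0 [ -0.  -38.7  39.7]
137.5 [ -0.  -40.6  44.2]
```

Request:
drive_tool --pt "5 0 -7 6 0 0 0" --pt "5 0 -15 12 0 0 0" --pt "5 0 -22 18.5 0 0 0" --pt "5 0 -28.5 26 0 0 0" --pt "5 0 -34 34 0 0 0" --pt "5 0 -38 41.5 0 0 0" --pt "5 0 -40 46 0 0 0" --pt "5 0 -40 46 0 0 0"

```text
clock: 7.45
tool_pos: [623.9, -62.8, 178.5]
tcp_rot: [-0.692, 0.722, -0.0, -0.002]
contact_force: [-13.3, 5.3, 7.9]
gripper_width: 0.167
```

Request:
drive_tool --pt "5 0 0 2 0 0 0" --pt "5 0 0 2 0 0 0" --pt "5 0 0 2 0 0 0" --pt "5 0 0 2 0 0 0" --pt "5 0 0 2 0 0 0" --pt "5 0 0 2 0 0 0" --pt "5 0 0 2 0 0 0" --pt "5 0 0 2 0 0 0"

```text
clock: 8.25
tool_pos: [623.8, -62.8, 178.6]
tcp_rot: [-0.692, 0.722, -0.001, -0.002]
contact_force: [-9.4, 3.5, 3.6]
gripper_width: 0.17
```

```bash
python3 - <<'E'
from h import *
a=snapshot("side")[90:290,180:480,::-1];b=snapshot("top")[90:240,200:425,::-1]
a=cv2.resize(a,(600,400));b=cv2.resize(b,(200*2,267));c=np.zeros((600,800,3),np.uint8)
cv2.imwrite("pics/s3.png",a)
cv2.imwrite("pics/t3.png",cv2.resize(b,(750,500)))
print(r.state())
E
```

```text
{'clock': 8.35, 'joints': array([ 0.21224299,  0.3147592 , -0.16687194,  0.00290175, -1.09114444,
       -0.25566347]), 'qd': array([ 0.00046431,  0.0009949 , -0.00066892, -0.00097288, -0.00048469,
        0.00052231]), 'effort': array([-1.70261398e+00, -5.12638557e+01,  3.10605347e+01,  8.58607739e+00,
        2.98793927e+00,  2.97629472e-02]), 'tool_pos': array([623.83966836, -62.76706586, 178.54691692]), 'tcp_rot': array([-6.92073349e-01,  7.21825357e-01, -5.77307151e-04, -1.51694474e-03]), 'contact_force': array([-10.21945113,   3.94494805,   3.71845963]), 'torque': array([ 1.4232817 ,  3.26698422, -0.01240932]), 'gripper_width': 0.16832159126561183}
```

View pics/s3.png

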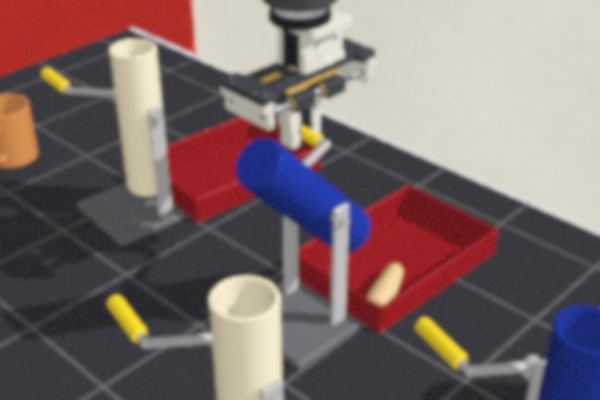

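The pestle lies in the red tray, near (385,285) in the crop, and the crock mouth is clear of it. I swing back along the same circle.

```bash
python3 arc.py 137.5 135 129 121 113 104 95 86 77; python3 arc.py 77 69 61 53 45 37 29 ; python3 arc.py 29 23 17 11 6 2 -1
```

```text
8.35 [623.8 -62.8 178.5] [-10.2   3.9   3.7] 0.16832159126561183
135.0 [ 0.   1.3 -3.3]
129.0 [  0.    5.1 -10.9]
121.0 [  0.   11.3 -20.3]
113.0 [  0.   18.7 -28.8]
104.0 [  0.   28.4 -37. ]
95.0 [  0.   39.3 -43.6]
86.0 [ -0.   51.1 -48.4]
77.0 [ -0.1  63.4 -51.3]
8.35 [623.8 -62.8 178.5] [-10.2   3.9   3.7] 0.16832159126561183
69.0 [-0.  11.3 -0.9]
61.0 [-0.1 22.5 -0.3]
53.0 [-0.1 33.6  1.9]
45.0 [-0.2 44.3  5.7]
37.0 [-0.2 54.3 10.8]
29.0 [-0.3 63.6 17.4]
8.35 [623.8 -62.8 178.5] [-10.2   3.9   3.7] 0.16832159126561183
23.0 [-0.   6.3  5.7]
17.0 [-0.1 11.9 12. ]
11.0 [-0.1 16.9 18.9]
6.0 [-0.1 20.4 25. ]
2.0 [-0.2 22.9 30.1]
-1.0 [-0.2 24.5 34. ]
```

Request:
drive_tool --pt "5 0 2 -3.3 0 0 0" --pt "5 0 6 -10.9 0 0 0" --pt "5 0 12 -20.3 0 0 0" --pt "5 0 19 -28.8 0 0 0" --pt "5 0 28.6 -37 0 0 0" --pt "5 0 39.3 -43.6 0 0 0" --pt "5 0 51 -48 0 0 0" --pt "5 0 63.4 -50.5 0 0 0"

```text
clock: 9.15
tool_pos: [560.4, -60.2, 230.1]
tcp_rot: [-0.692, 0.722, -0.001, -0.001]
contact_force: [0.8, -1.8, -8.6]
gripper_width: 0.173
```

```bash
python3 - <<'E'
from h import *
s=r.state();p=s["tool_pos"];d=(p[0]-473.2-75.2);print(p.round(1),s["contact_force"].round(1),158.2-np.degrees(np.arccos(d/81)))
E
```

```text
[560.4 -60.2 230.1] [ 0.8 -1.8 -8.6] 76.71566103222658
```

Request:
drive_tool --pt "5 0 11.3 -0.5 0 0 0" --pt "5 0 22.5 0.2 0 0 0" --pt "5 0 33.6 2.4 0 0 0" --pt "5 0 44.3 6.2 0 0 0" --pt "5 0 54.3 11.3 0 0 0" --pt "5 0 63.6 17.9 0 0 0" --pt "5 0 63.6 17.9 0 0 0" --pt "5 0 63.6 17.9 0 0 0"

```text
clock: 9.95
tool_pos: [496.6, -57.7, 212.3]
tcp_rot: [-0.692, 0.722, -0.002, -0.001]
contact_force: [2.0, -3.0, -6.9]
gripper_width: 0.172
```

Request:
drive_tool --pt "5 0 6.3 5.7 0 0 0" --pt "5 0 11.9 12 0 0 0" --pt "5 0 16.9 19 0 0 0" --pt "5 0 20.4 25 0 0 0" --pt "5 0 22.9 30 0 0 0" --pt "5 0 24 33.5 0 0 0" --pt "5 0 24 34 0 0 0" --pt "5 0 24 34 0 0 0"

```text
clock: 10.75
tool_pos: [473.3, -56.8, 179.8]
tcp_rot: [-0.692, 0.721, -0.003, 0.0]
contact_force: [-0.4, -1.3, 11.8]
gripper_width: 0.171
```

It's back at the starting handle position, with 11.8 N against the tool. I'll press a little further to confirm the stop.

Request:
drive_tool --pt "5 0 0.5 2 0 0 0" --pt "5 0 0.5 2 0 0 0" --pt "5 0 0.5 3 0 0 0" --pt "5 0 0.5 3 0 0 0" --pt "5 0 0.5 3 0 0 0" --pt "5 0 0.5 3 0 0 0" --pt "5 0 0.5 3 0 0 0" --pt "5 0 0.5 3 0 0 0"

```text
clock: 11.55
tool_pos: [473.4, -56.8, 179.6]
tcp_rot: [-0.693, 0.721, -0.004, 0.001]
contact_force: [-5.4, 1.7, 22.8]
gripper_width: 0.174
```

The force rose to 22.8 N with only 0.2 mm of travel, so the crock is at its stop. Release, then lift.

Request:
drive_tool --pt "5 0 0 -2 0 0 0" --pt "100 0 0 -2 0 0 0" --pt "100 0 0 -2 0 0 0" --pt "100 0 0 -2 0 0 0" --pt "100 0 0 -2 0 0 0" --pt "100 0 0 -2 0 0 0" --pt "100 0 0 -2 0 0 0" --pt "100 0 0 -2 0 0 0"

```text
clock: 12.35
tool_pos: [473.4, -56.8, 181.5]
tcp_rot: [-0.693, 0.721, -0.004, 0.001]
contact_force: [-0.1, -0.3, 0.3]
gripper_width: 0.743
```

Request:
drive_tool --pt "100 0 0 -2 0 0 0" --pt "100 0 0 -2 0 0 0" --pt "100 0 0 -2 0 0 0" --pt "100 0 0 -2 0 0 0" --pt "100 0 0 -12 0 0 0" --pt "100 0 0 -25 0 0 0" --pt "100 0 0 -55 0 0 0" --pt "100 0 0 -90 0 0 0"

```text
clock: 13.15
tool_pos: [472.1, -56.6, 272.4]
tcp_rot: [-0.693, 0.721, -0.003, 0.0]
contact_force: [0.1, -0.1, 0.4]
gripper_width: 1.004
```

Request:
drive_tool --pt "100 0 0 -40 0 0 0" --pt "100 0 0 -60 0 0 0" --pt "100 -30 0 -60 0 0 0" --pt "100 -70 0 -60 0 0 0" --pt "100 -100 10 -60 0 0 0" --pt "100 -100 10 -60 0 0 0" --pt "100 -100 10 -60 0 0 0" --pt "100 -100 10 -60 0 0 0"

```text
clock: 13.95
tool_pos: [465.8, 43.6, 332.4]
tcp_rot: [-0.693, 0.721, -0.004, 0.0]
contact_force: [0.2, 0.7, -0.6]
gripper_width: 1.003
```

```bash
python3 - <<'E'
from h import *
im={n:snapshot(n) for n in("top","side")};C={n:cam(n) for n in im}
for pt,ps in(((297,211),(286,178)),((175,200),(207,130))):
    N=lambda n,p:min(blobs(yellow(im[n])),key=lambda b:np.hypot(*(b[0]-p)))
    a,b=N("top",pt),N("side",ps);print(a[0],a[3],b[0],b[3],tri(C["top"],a[0],C["side"],b[0]))
a=cv2.resize(im["side"][90:290,180:480,::-1],(480,320));b=cv2.resize(im["top"][90:230,280:400,::-1],(274,320))
cv2.imwrite("pics/end.png",np.hstack([a,b]));print(r.state()["contact_force"])
E
```

```text
[294.77304965 212.32624113] 23.5 [284.81609195 175.48440066] 101.5 [470.21175302 -57.53421491 199.14325598]
[294.77304965 212.32624113] 23.5 [206.41791045 128.78109453] 67.0 [397.90898926 -29.77669026 370.76962675]
[ 0.04577278 -0.38038227  0.36859188]
```

View pics/end.png

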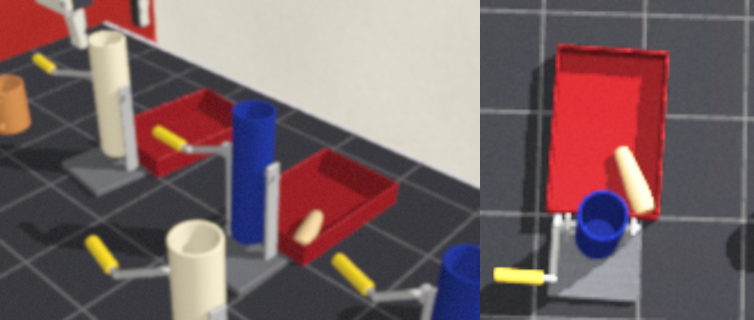

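The pestle lies in the tray and the cream crock's handle hasn't moved (0.1 px). The blue handle, though, reads about 1.3 px (~2–3 mm) higher than at the start. My 2 mm ease-off before opening probably lifted it slightly. I'll push it down to the stop with closed fingertips from above.

```bash
python3 -c "
from h import *
go([471,-58,240],-2.6)"
```

```text
14.05 [465.9  43.2 332.1] shift [100.5  -8.8  92.6] turn [-0.05 -0.04  0.04]
```

Request:
drive_tool --pt "0 40 -3 0 0 0 0" --pt "0 80 -6 0 0 0 0" --pt "0 100 -9 0 0 0 0" --pt "0 100 -9 30 0 0 0" --pt "0 100 -9 60 0 0 0" --pt "0 100 -9 90 0 0 0" --pt "0 100 -9 92 0 0 0" --pt "0 100 -9 92 0 0 0"

```text
clock: 14.85
tool_pos: [471.3, -58.2, 241.0]
tcp_rot: [-0.692, 0.722, -0.003, -0.0]
contact_force: [-0.3, -0.1, 0.6]
gripper_width: 0.332
```

Request:
drive_tool --pt "0 0 0 0 0 0 0" --pt "0 0 0 0 0 0 0" --pt "0 0 0 0 0 0 0" --pt "0 0 0 0 0 0 0" --pt "0 0 0 10 0 0 0" --pt "0 0 0 20 0 0 0" --pt "0 0 0 26 0 0 0" --pt "0 0 0 28 0 0 0"

```text
clock: 15.65
tool_pos: [470.7, -58.5, 211.7]
tcp_rot: [-0.692, 0.722, -0.003, -0.001]
contact_force: [-0.4, -0.2, 0.3]
gripper_width: 0.009
```

Request:
drive_tool --pt "0 0 0 2 0 0 0" --pt "0 0 0 4 0 0 0" --pt "0 0 0 6 0 0 0" --pt "0 0 0 7 0 0 0" --pt "0 0 0 8 0 0 0" --pt "0 0 0 8 0 0 0" --pt "0 0 0 8 0 0 0" --pt "0 0 0 8 0 0 0"

```text
clock: 16.45
tool_pos: [470.9, -58.5, 203.9]
tcp_rot: [-0.692, 0.722, -0.003, -0.001]
contact_force: [0.1, 0.9, 2.5]
gripper_width: 0.005
```

Request:
drive_tool --pt "0 0 0 1 0 0 0" --pt "0 0 0 2 0 0 0" --pt "0 0 0 3 0 0 0" --pt "0 0 0 3 0 0 0" --pt "0 0 0 3 0 0 0" --pt "0 0 0 3 0 0 0" --pt "0 0 0 3 0 0 0" --pt "0 0 0 3 0 0 0"

```text
clock: 17.25
tool_pos: [472.9, -58.6, 202.9]
tcp_rot: [-0.693, 0.721, -0.005, 0.0]
contact_force: [-0.1, -0.0, 13.1]
gripper_width: 0.005
```

Request:
drive_tool --pt "0 0 0 1 0 0 0" --pt "0 0 0 2 0 0 0" --pt "0 0 0 3 0 0 0" --pt "0 0 0 3 0 0 0" --pt "0 0 0 3 0 0 0" --pt "0 0 0 3 0 0 0" --pt "0 0 0 3 0 0 0" --pt "0 0 0 3 0 0 0"

```text
clock: 18.05
tool_pos: [475.6, -58.7, 202.8]
tcp_rot: [-0.693, 0.721, -0.007, 0.003]
contact_force: [0.0, -0.2, 17.5]
gripper_width: 0.005
```

It's stopped at z 202.8 with 17.5 N. The expected sleeve top upright is 195 + 8 = 203, so the crock is at its stop. Lift away and check.

Request:
drive_tool --pt "0 0 0 -10 0 0 0" --pt "0 0 0 -40 0 0 0" --pt "0 0 0 -80 0 0 0" --pt "0 0 0 -120 0 0 0" --pt "0 -40 0 -130 0 0 0" --pt "0 -80 0 -130 0 0 0" --pt "0 -100 0 -130 0 0 0" --pt "0 -100 0 -130 0 0 0"

```text
clock: 18.85
tool_pos: [477.5, 44.1, 331.7]
tcp_rot: [-0.694, 0.72, -0.007, 0.002]
contact_force: [-0.2, -0.7, -0.0]
gripper_width: 0.004
```

```bash
python3 - <<'E'
from h import *
im={n:snapshot(n) for n in("top","side")};C={n:cam(n) for n in im}
i0=cv2.imread("pics/side0.png")[:,:,::-1].copy()
N=lambda I,p:min(blobs(yellow(I)),key=lambda b:np.hypot(*(b[0]-p)))
for p in((286,178),(207,130)): print(N(i0,p)[0],N(im["side"],p)[0])
e=lambda I:cv2.cvtColor(I[140:260,300:375].copy(),cv2.COLOR_RGB2GRAY).astype(np.float64)
print("shift rim",cv2.phaseCorrelate(e(i0)[:50],e(im["side"])[:50]))
d=np.abs(im["side"].astype(int)-i0).max(2)[100:270,190:370];print("changed px",[(int(y)+100,int(x)+190) for y,x in np.argwhere(d>60)][:12],(d>60).sum())
cv2.imwrite("pics/f.png",cv2.resize(im["side"][90:290,180:480,::-1],(600,400)));print(r.state()["contact_force"],r.state()["clock"])
E
```

```text
[284.75589226 176.82828283] [284.60517799 176.6407767 ]
[206.46268657 128.70646766] [206.55979644 128.70483461]
shift rim ((0.5613852744604912, 0.02526367060130852), 0.9813877031691729)
changed px [(100, 243), (100, 244), (100, 245), (100, 246), (100, 247), (100, 248), (100, 249), (100, 250), (100, 251), (100, 252), (100, 253), (100, 254)] 191
[-0.37898401  0.80100628  0.00960515] 18.95
```

View pics/f.png

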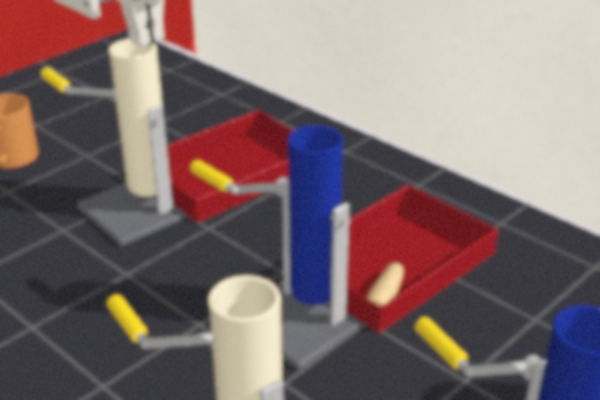

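The handle is back to within 0.2 px of its start, the crock is upright, the pestle is in the tray and the arm is clear. I'm handing it in.

```bash
python3 -c "
from workcell import r
print(r.finish_job())"
```

```text
the job is handed in; nothing more can be done
None
```

I swung the leftmost blue crock over by its yellow handle to the far stop. The pestle slid into the red tray in front of it. I then swung the crock back against its upright stop, let go and handed the job in at about 19 s.

**Correction on the way:** a small ease-off before I opened the gripper had lifted the handle 2–3 mm. I saw this in the check pictures and pressed the handle back down to its stop from above with closed fingertips. It stopped at z 202.8 mm under 17.5 N, against 203 mm expected when upright.

**Last checks:**
- **Blue crock:** its handle is within about 0.2 px of where it started in the side view. A cruder comparison of the rim area showed a 0.56 px sideways shift, about 1 mm. I put that down to noise or the changed contents, but did not settle it.
- **Pestle:** it lies in the red tray.
- **Cream crock:** its handle is within 0.1 px of its start.
- **Arm:** it is clear of everything, with contact force near zero.

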